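# Draw the spindle out of its sleeve fixture

### The arm

A 7-joint arm with a two-finger parallel gripper is mounted at the origin on the work surface. World frame = base frame: x ahead of the robot, y to its left, z up, the work surface at z = 0. Lengths are in m, angles in rad, forces in N, time in s.
With the tool pointing down it reaches from about 0.425 to 1.025 m from the base axis. Payload 3.6 kg.
Tool frame: the origin (TCP) lies midway between the tips of the shut fingers; the grasp point (between the pads) lies 19 mm behind it; z points along the fingers, x is the direction in which the jaws open and shut, and the axes are right-handed (so a half turn about z gives the same grasp; the last joint's range is limited). The gripper opens to 85 mm and grips with 20 to 120 N. Pads are 22 mm wide; open, the fingers measure 114 mm over their backs; the gripper's body (76 mm by 85 mm) begins 54 mm behind the grasp point. The pads swing forward as they close: fully open they stand 13 mm farther back than shut.
Start: joints at [1.044, 0.591, 0.048, 1.609, -0.033, 0.943, -0.034], TCP at [0.305, -0.658, 0.231] pointing down, gripper open.
Joint ranges: [-2.69, 2.69], [-0.47, 2.24], [-1.27, 1.36], [0.19, 2.51], [-1.53, 4.68], [0.08, 2.07], [-3.09, 3.09]. Speed limits (rad/s): [2.57, 2.57, 3.14, 3.14, 3.14, 3.14, 3.14].

### API

Orientations are given as [roll, pitch, yaw] about the fixed x, y, z axes, in that order (R = Rz(yaw) Ry(pitch) Rx(roll)).
In Python, from bench import r, get_image, camera_model, spotter gives the robot as it stands.
- The arm moves only by the tool arm_command, never from a script. Its argument "plan" is a list of rows, each a list of 3 entries, a list of its own where there are three numbers: the shift along the tool's x, y, z in mm, then the turn, a rotation vector about the tool's x, y, z in rad, then the finger opening in mm, from 0 to 85.4. In form: [[[x, y, z], [ax, ay, az], grip], ...]. A call has 1 to 12 rows; each row is the pose to reach, as a shift and turn from the pose commanded when the call began, along the tool's axes at that moment; what a row does not reach only later rows make up. A row lasts 1/8 s, in which the tool goes at most 62.5 mm and 10.7 degrees, less where a joint would pass 70% of its speed; a pose out of reach is approached as far as the arm can. A call with a gripper value outside its range is refused whole. The fingers move at their own pace and stop on an object; the grip force is fixed at half the most. Time passes only in rows, so rows that repeat a pose let the fingers close. It gives the time, the measured TCP pose, the force and the opening at its end, in the units of the state.
- r.observe(): the state, without advancing time (a new reading comes with each control period).
- get_image(name): name is "scene" or "top" or "wrist"; returns the picture (384x512x3 uint8, red, green, blue); there is no depth.
- camera_model(name): a dict with "intrinsics" (3x3 intrinsics, pixels), "T" (4x4, takes a point from camera to world coordinates). Camera axes: x right, y down, z forward; pixel columns grow to the right and rows downward; lengths in m; the calibration is good to about 2 mm. The wrist camera is an equidistant fisheye: a pixel r from the principal point sees the ray r / f radians off the axis. A picture is of the moment at which its call begins: read the wrist's pose just before it. camera_model takes no time and is no camera call; for the wrist camera it gives the pose at the moment of the call.
- r.job_done(): hands the job in, once; it reports no verdict.
Trained networks look in the newest picture that a camera, given by its name, has taken for a name from the list of things; names that differ only in an ending like _2 or _b are one class to them, and where a whole thing is asked for, a point or a joint stands for the part that bears it (a point fixed in the world has none). Each returns a list of dicts, best first, with "confidence" (0 to 1); they miss things now and then, are a little off and sometimes report something else, mostly with a low value. They report only what shows in the picture. A call takes as long as a camera call. They do not tell look-alikes from the thing itself.
- spotter.boxes_of(name, camera): "at" ([column, row] in pixels, amid what is visible of it).
The state is a dict: "time": time; "qpos": joint angles; "dq": joint speeds; "joint_efforts": joint torques, N m; "position": TCP position; "orientation": TCP orientation; "contact_force": force on the tool from outside, world axes, zero at the start; "moment": the same for the moment, N m; "width": finger opening in m.
Only numpy, scipy, OpenCV 4.12 (cv2) and the standard library are available. Lean on these libraries where they do the work, as an engineer would, in place of code of your own. Each camera call takes 0.05 s, during which the arm holds its last target.

### The job

Slide the keeper bar on the fixture fully back by its black knob, then draw the steel spindle straight out of its close-fitting sleeve, keeping it in line so that it never binds. Lay it gently in the two V rests of the cradle, with one rest under the bare tail and the other under the bare shaft between the collar and the end disc. Leave the keeper back, and do not disturb the can, the screwdriver or the spare bush.

Things in the scene. Friction and masses are not known exactly. Their poses are not given: they have to be found in the camera images.
- fixture: Bolted-down sleeve fixture. Origin on the bench under the middle of the sleeve's mouth; z up, y parallel to the bore. The spindle is drawn out towards -y. Base plate 200 x 115 x 12 mm (x -50 to 150, y -50 to 65); grey sleeve block x -30 to 30, y 0 to 60, top at z 95. Yaw within 0.35 rad of the world's.
- sleeve_mouth (a point): Centre of the bore's mouth: fixture x 0, y 0, z 65 mm. The through bore is level, 17.4 mm in diameter and 60 mm long, running from here to fixture y +60. Axes as the fixture's.
- keeper (a joint): Slide of the keeper bar along the fixture's +x, in m. 0 = shut, the bar lying over the shaft in front of the collar and blocking it; 0.05 = fully back, at its stop (from 0.04 the spindle passes). Starts at 0 to 0.006, drags with about 2.5 N, stays where left. Bar 110 x 10 x 10 mm, fixture y -24 to -14, z 76 to 86. Its fixed guide rail: x 30 to 120, y -28 to -10, top at z 81.
- keeper_knob (a point): Point to grip on the keeper's upright black knob, 14 mm in diameter, 37 mm tall; on the knob's axis, 107 mm above the bench, 16 mm below the knob's top and 21 mm above the bar. With the keeper shut it is at fixture x 75, y -19 mm; it moves with the bar along the fixture's +x.
- spindle: Steel spindle, about 0.5 kg, shaft 16 mm thick, 184 mm long. Origin on its axis at the collar's inner face, y along the shaft: bare tail y 0 to +60 mm (inside the sleeve at the start), collar 40 mm in diameter 0 to -10, bare shaft -10 to -108, end disc 44 mm in diameter -108 to -124. Starts with the fixture's yaw, origin 0 to 2 mm off the mouth, its free end drooping up to 3 mm.
- spindle_grip (a point): Point on the spindle's axis at y -58 mm, near its centre of mass, on the bare shaft: a good place to grip from above, across the shaft.
- spindle_mid (a point): Point on the spindle's axis at y -31 mm; it comes midway between the two V rests when the spindle is laid centrally in the cradle.
- spindle_tail (a point): Centre of the tail's end face, on the spindle's axis at y +60 mm.
- cradle: Bolted-down cradle. Origin on the bench under its middle; z up, y along its length. Base 90 x 160 x 10 mm with two equal grey V rests, 8 mm thick, at y +61 and -61 mm; Vs of 90 degrees, 40 mm wide at the mouth, tops at z 74. The spindle seated in them has its axis at x 0, z 65 mm and may lie either way round. Yaw within 0.35 rad of the world's.
- can: Plain aluminium drinks can, 66 mm in diameter, 115 mm tall, standing; origin at the centre of its underside. A bystander.
- driver: Black-handled screwdriver, about 200 mm long, lying on the bench near the robot. A bystander.
- bush: Spare brass bush, 34 mm in diameter, 40 mm tall, standing; origin at the centre of its underside. A bystander.
Not all that is in view belongs to the job. There is more than one size of the spindle; the one meant has the size given above.

How it is judged:
On the way, in this order (a step that is already met when the one before it is completed fails the run):
1. the keeper bar is slid back (40 mm or more) while the spindle is still in the sleeve (value of joint keeper above 0.04 m and y of spindle_tail in the frame of fixture above 0.04 m), for 0.1 s.
2. the spindle is drawn clear: its tail end is outside the sleeve's mouth (y of spindle_tail in the frame of fixture below -0.002 m), for 0.05 s.
At the end, for the whole second after the job is handed in: The spindle lies at rest in both V rests: its middle point within 4 mm sideways and in height of the seated position and within 18 mm of central along the cradle, its axis within 0.06 rad of the cradle's; the keeper is still at least 40 mm back (x of spindle_mid in the frame of cradle between -0.004 and 0.004 m and y of spindle_mid in the frame of cradle between -0.018 and 0.018 m and z of spindle_mid in the frame of cradle between 0.061 and 0.069 m and angle between the y axis of spindle and the y axis of cradle, either way round below 0.06 rad and linear speed of spindle below 0.01 m/s and value of joint keeper above 0.04 m); the robot touches nothing.
It fails at once if the spindle is jammed or forced against the sleeve or keeper (over 80 N) (contact force between spindle and fixture above 80 N).
It fails at once if the spindle is pulled askew: with 10 mm or more of its tail still in the sleeve, its grip point is over 4 mm sideways of the bore's axis or it is over 0.08 rad out of line (y of spindle_tail in the frame of fixture above 0.01 m and (x of spindle_grip in the frame of fixture above 0.004 m or x of spindle_grip in the frame of fixture below -0.004 m or angle between the y axis of spindle and the y axis of fixture, either way round above 0.08 rad)).
It fails at once if the spindle is dropped into the cradle (faster than 0.4 m/s just above the rests) (horizontal distance between spindle_mid and cradle below 0.06 m and z of spindle_mid in the frame of cradle below 0.1 m and linear speed of spindle above 0.4 m/s).
It fails at once if the spindle is pressed hard into the cradle (over 80 N) (contact force between spindle and cradle above 80 N).
It fails at once if a bystander is moved by more than 20 mm (distance of any of can, driver, bush from where it was at the start of the episode above 0.02 m).
It also fails if it takes over 58 s, if anything falls off the work surface, if the arm or the gripper's body presses on something with over 40 N, if the wrist force passes 120 N, or if a joint passes its speed limit or range.

## Working session

There is one attempt and no reset: what is moved stays moved. The work goes in short steps, Python scripts to look and compute and a tool call to move; the robot and the scene stay as the last step left them, time stands still between calls to the robot, and variables do not carry over. Pictures are saved under pics/ and viewed, and the job is handed in when it is done.

Besides the shell and the picture viewer there is one more tool, called after "Emit:" by a JSON object that holds its "fn" and its "kwargs". arm_command: Moves the arm, as the interface text tells. Its arguments: {"type":"object","properties":{"plan":{"type":"array"}},"required":["plan"]}

```bash
ls; mkdir -p pics; python3 - <<'E'
from bench import r,get_image,camera_model,spotter
import cv2,numpy as np
print(r.observe())
for n in ["scene","top","wrist"]:
    im=get_image(n); cv2.imwrite(f"pics/{n}0.png",im[:,:,::-1])
    cm=camera_model(n); print(n,np.round(cm["intrinsics"],1).tolist(),np.round(cm["T"],4).tolist())
    for k in ["fixture","keeper","keeper_knob","spindle","spindle_grip","cradle","can","driver","bush"]:
        if n=="wrist" : continue
        print(n,k,[(np.round(d["at"]).tolist(),round(d["confidence"],2)) for d in spotter.boxes_of(k,n)][:4])
print(r.observe()["time"])
E
```

```text
pics
{'time': 0.0, 'qpos': array([ 1.04343871,  0.59214639,  0.04829989,  1.60984165, -0.03331614,
        0.94266734, -0.03372845]), 'dq': array([ 0.00051732, -0.00055787, -0.00059815, -0.00083245,  0.00074506,
       -0.00036981, -0.00142465]), 'joint_efforts': array([ 1.62233277e-05, -5.48682940e+01,  1.54662531e+00, -1.98122334e+01,
        9.47387307e-03,  8.69005686e-03,  4.36046889e-06]), 'position': array([ 0.30443236, -0.65707331,  0.23011402]), 'orientation': array([ 3.14147655e+00,  2.25468094e-03, -1.13689681e+00]), 'contact_force': array([ 0.53042471, -0.24475576, -1.08966945]), 'moment': array([0.06863301, 0.01182251, 0.02972233]), 'width': 0.08544255408955331}
scene [[374.7, 0.0, 258.3], [0.0, 374.7, 190.7], [0.0, 0.0, 1.0]] [[0.798, 0.3693, -0.4763, 0.9867], [0.6026, -0.4978, 0.6238, -0.4809], [-0.0067, -0.7848, -0.6197, 0.6177], [0.0, 0.0, 0.0, 1.0]]
scene fixture [([283.0, 176.0], 0.71)]
scene keeper [([279.0, 160.0], 0.47)]
scene keeper_knob [([282.0, 159.0], 0.59)]
scene spindle [([248.0, 165.0], 0.68), ([231.0, 149.0], 0.64)]
scene spindle_grip [([245.0, 168.0], 
[... 377 characters left out ...]
31, -0.9943, 1.1896], [0.0, 0.0, 0.0, 1.0]]
top fixture [([201.0, 194.0], 0.68)]
top keeper [([207.0, 203.0], 0.52)]
top keeper_knob []
top spindle [([224.0, 222.0], 0.91), ([133.0, 224.0], 0.63), ([207.0, 202.0], 0.51), ([187.0, 285.0], 0.48)]
top spindle_grip [([136.0, 222.0], 0.79), ([183.0, 286.0], 0.74), ([221.0, 222.0], 0.67)]
top cradle [([364.0, 216.0], 0.88)]
top can [([289.0, 139.0], 0.77), ([225.0, 226.0], 0.38)]
top driver [([307.0, 254.0], 0.75)]
top bush [([324.0, 140.0], 0.65)]
wrist [[297.3, 0.0, 256.8], [0.0, 297.3, 192.1], [0.0, 0.0, 1.0]] [[0.4201, -0.8706, -0.2561, 0.3695], [-0.9075, -0.4029, -0.1189, -0.6273], [0.0004, 0.2824, -0.9593, 0.3743], [0.0, 0.0, 0.0, 1.0]]
1.05
```

View pics/scene0.png

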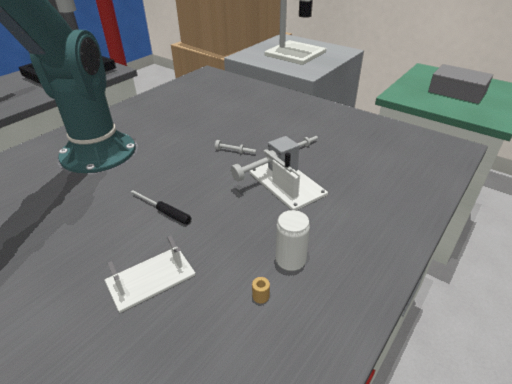

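View pics/top0.png

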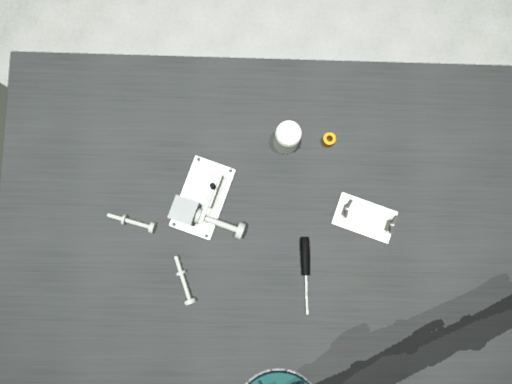

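View pics/wrist0.png

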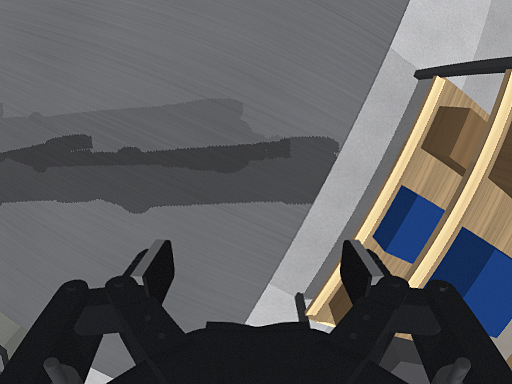

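```bash
python3 - <<'E'
import cv2
im=cv2.imread("pics/top0.png"); cv2.imwrite("pics/top0c.png",cv2.resize(im[120:320,100:300],None,fx=3,fy=3,interpolation=cv2.INTER_CUBIC))
im=cv2.imread("pics/scene0.png"); cv2.imwrite("pics/scene0c.png",cv2.resize(im[100:250,180:380],None,fx=4,fy=4,interpolation=cv2.INTER_CUBIC))
im=cv2.imread("pics/top0.png"); cv2.imwrite("pics/top0d.png",cv2.resize(im[120:300,270:450],None,fx=3,fy=3,interpolation=cv2.INTER_CUBIC))
E
```

```text
(no output)
```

View pics/top0c.png

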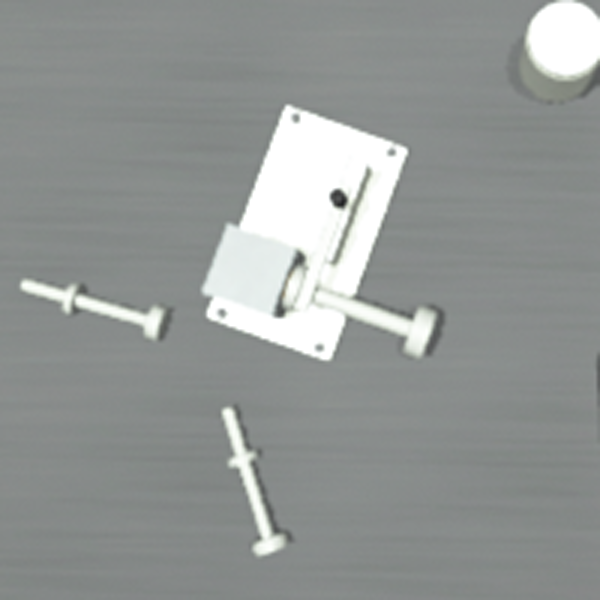

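View pics/scene0c.png

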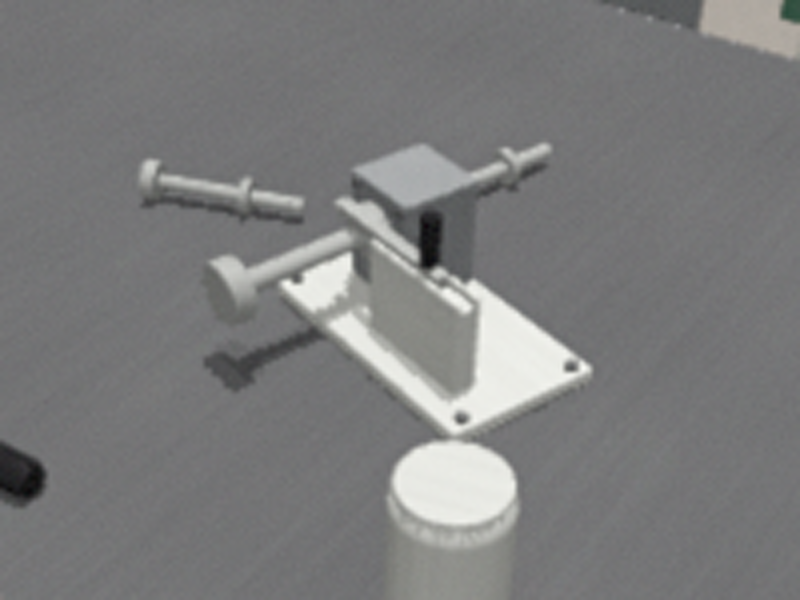

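View pics/top0d.png

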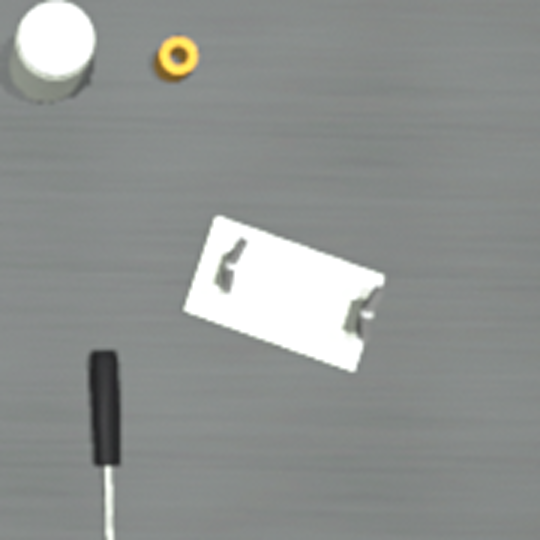

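The scene view shows the fixture with its spindle: knob at (288,159), disc at (237,171). It also shows two smaller look-alike spindles lying on the bench.

What could be taken for the spindle in the top view:
- (224,222): held in the sleeve
- (133,223): lying on the bench, smaller
- (184,283): lying on the bench, smaller

I choose the one in the sleeve. The 3x crop confirms its collar is at the mouth and its shaft is larger. Next I fit the poses of the fixture and cradle.

```bash
cat > h.py <<'E'
import numpy as np,cv2
from scipy.optimize import least_squares
def proj(P,cm,fish=False):
    P=np.atleast_2d(P);T=np.asarray(cm["T"]);K=np.asarray(cm["intrinsics"])
    c=(P-T[:3,3])@T[:3,:3]
    if fish:
        rr=np.hypot(c[:,0],c[:,1]);th=np.arctan2(rr,c[:,2]);s=th/np.maximum(rr,1e-9)
        u=np.c_[c[:,0]*s,c[:,1]*s]
    else: u=c[:,:2]/c[:,2:]
    return u@np.diag([K[0,0],K[1,1]])+K[:2,2]
def pose(p,L):
    x,y,a=p;L=np.asarray(L,float);c,s=np.cos(a),np.sin(a)
    return np.c_[x+c*L[:,0]-s*L[:,1],y+s*L[:,0]+c*L[:,1],L[:,2]]
def ray(px,cm,z,fish=False):
    T=np.asarray(cm["T"]);K=np.asarray(cm["intrinsics"])
    d=(np.asarray(px,float)-K[:2,2])/K[0,0]
    if fish:
        t=np.linalg.norm(d); v=np.r_[d/t*np.sin(t),np.cos(t)]
    else: v=np.r_[d,1]
    v=T[:3,:3]@v
    return T[:3,3]+v*(z-T[2,3])/v[2]
E
python3 - <<'E'
from h import *
from bench import camera_model
cm=camera_model("top"); sc=camera_model("scene")
g=cv2.cvtColor(cv2.imread("pics/top0.png"),cv2.COLOR_BGR2GRAY)
gs=cv2.cvtColor(cv2.imread("pics/scene0.png"),cv2.COLOR_BGR2GRAY)
def sub(g,pts,w=2):
    p=np.array(pts,np.float32).reshape(-1,1,2); return cv2.cornerSubPix(g,p,(w,w),(-1,-1),(3,50,0.01)).reshape(-1,2)
def crop(pts,x,y,k): return np.array(pts,float)/k+[x-0.33,y-0.33]
fx=crop([(287,105),(408,150),(330,360),(207,315)],100,120,3)
cr=crop([(218,214),(385,275),(355,373),(184,311)],270,120,3)
fx=sub(g,fx,3);cr=sub(g,cr,3)
print(fx,cr)
LF=[(150,65,12),(150,-50,12),(-50,-50,12),(-50,65,12)]
LC=[(45,80,10),(45,-80,10),(-45,-80,10),(-45,80,10)]
for L,px,n in((LF,fx,"fix"),(LC,cr,"cr")):
    L=np.array(L)/1000
    for sgn in (1,):
        s=least_squares(lambda p:(proj(pose(p,L),cm)-px).ravel(),[0.6,0.1,0.0])
        print(n,s.x,np.round(s.fun.reshape(-1,2),2).tolist(), np.round([ray(q,cm,L[0,2])[:2] for q in px],4).tolist())
        print(' in scene',np.round(proj(pose(s.x,L),sc),1).tolist())
E
```

```text
[[195.312   154.36963]
 [235.57597 169.40697]
 [209.22134 239.77968]
 [168.04591 224.80293]] [[341.6605  191.24455]
 [398.2545  212.46999]
 [387.55328 243.61841]
 [330.63235 222.8067 ]]
fix [ 0.50649591  0.22091889 -0.33112593] [[0.02, 0.15], [0.05, -0.18], [-0.12, 0.05], [0.06, -0.02]] [[0.6699, 0.2337], [0.6316, 0.125], [0.4431, 0.1896], [0.4803, 0.2988]]
 in scene [[328.3, 191.7], [293.3, 208.1], [249.2, 169.6], [282.0, 156.8]]
cr [ 0.50994519 -0.22218929 -0.33653967] [[0.28, 0.11], [-0.27, -0.33], [-0.22, 0.2], [0.21, 0.02]] [[0.5791, -0.1608], [0.5251, -0.3133], [0.4416, -0.2834], [0.4939, -0.1313]]
 in scene [[195.6, 272.1], [118.2, 309.9], [104.5, 277.8], [177.5, 245.4]]
```

```bash
cat >> h.py <<'E'
from scipy.spatial.transform import Rotation as Ro
def step(st,target,yaw,roll=np.pi,pitch=0):
    R0=Ro.from_euler('xyz',st["orientation"]).as_matrix()
    R1=Ro.from_euler('xyz',[roll,pitch,yaw]).as_matrix()
    return np.round(R0.T@(np.array(target)-st["position"])*1000,1).tolist(),np.round(Ro.from_matrix(R0.T@R1).as_rotvec(),3).tolist()
F=np.array([0.5065,0.2209,-0.331]);C=np.array([0.5099,-0.2222,-0.3365])
E
python3 - <<'E'
from h import *
from bench import *
cm=camera_model("top")
for n,px,z in(("can top",(288,132),.115),("bush",(329,139),.04),("drv",(305,240),.015),("drvtip",(307,314),.01)): print(n,ray(px,cm,z)[:2])
k=pose(F,[(.078,-.019,0)])[0]; print("knob",k, "grip",pose(F,[(0,-.058,0)])[0],"cr grip",pose(C,[(0,-.027,0)])[0])
sc=camera_model("scene")
print("knob top pred",proj(pose(F,[(.075,-.019,.123)]),cm),proj(pose(F,[(.075,-.019,.123)]),sc))
print("disc pred",proj(pose(F,[(0,-.124,.065)]),cm),proj(pose(F,[(0,-.124,.065)]),sc))
print(step(r.observe(),[k[0],k[1],.2],-.331))
E
```

```text
can top [ 0.7118309 -0.0057842]
bush [ 0.71415785 -0.12093651]
drv [ 0.44713532 -0.0625493 ]
drvtip [ 0.25558139 -0.06999117]
knob [0.5740912  0.17758223 0.        ] grip [0.48765064 0.16604837 0.        ] cr grip [ 0.50098499 -0.24768573  0.        ]
knob top pred [[211.25941606 186.48373233]] [[286.63350646 152.45450718]]
disc pred [[241.78002243 231.21854069]] [[235.02169203 171.29492613]]
([-644.8, -595.6, 31.3], [0.0, -0.0, -0.806])
```

Emit:
{"fn": "arm_command", "kwargs": {"plan": [[[-645, -596, 20], [0, 0, -0.806], 85], [[-645, -596, 20], [0, 0, -0.806], 85], [[-645, -596, 20], [0, 0, -0.806], 85], [[-645, -596, 20], [0, 0, -0.806], 85], [[-645, -596, 20], [0, 0, -0.806], 85], [[-645, -596, 20], [0, 0, -0.806], 85], [[-645, -596, 20], [0, 0, -0.806], 85], [[-645, -596, 20], [0, 0, -0.806], 85], [[-645, -596, 20], [0, 0, -0.806], 85], [[-645, -596, 20], [0, 0, -0.806], 85], [[-645, -596, 20], [0, 0, -0.806], 85], [[-645, -596, 20], [0, 0, -0.806], 85]]}}

```text
time: 2.55
position: [0.5358, 0.0575, 0.2145]
orientation: [-3.141, -0.001, -0.331]
contact_force: [1.1, -1.6, -0.2]
width: 0.0848
```

Emit:
{"fn": "arm_command", "kwargs": {"plan": [[[-3, -120, 14], [0, 0, 0], 85], [[-3, -120, 14], [0, 0, 0], 85], [[-3, -120, 14], [0, 0, 0], 85], [[-3, -120, 14], [0, 0, 0], 85]]}}

```text
time: 3.05
position: [0.5709, 0.1697, 0.2]
orientation: [3.14, 0.0, -0.331]
contact_force: [-0.1, 0.0, -0.0]
width: 0.085
```

```bash
python3 - <<'E'
from h import *
from bench import *
st=r.observe(); cm=camera_model("wrist"); im=get_image("wrist"); cv2.imwrite("pics/w1.png",im[:,:,::-1])
print(st["position"],st["orientation"],st["dq"].round(3))
np.save("w1T.npy",cm["T"])
for n,p in dict(knobtop=(.075,-.019,.123),disc=(0,-.124,.065),mouth=(0,0,.065),b1=(-.03,0,.095),b2=(.03,0,.095),b3=(.03,.06,.095),c1=(150,-50,12),c2=(-50,-50,12)).items():
    p=np.array(p,float); p=p/1000 if abs(p).max()>1 else p
    print(n,proj(pose(F,[p]),cm,True).round(1))
E
```

```text
[0.57089446 0.16968425 0.19999897] [ 3.14038822e+00  3.04847000e-04 -3.30735349e-01] [ 0.026 -0.014  0.023  0.018 -0.001 -0.001 -0.001]
knobtop [[254.  190.4]]
disc [[186.8 267.4]]
mouth [[177.1 154.9]]
b1 [[137.  161.4]]
b2 [[201.7 160. ]]
b3 [[199.9  89.5]]
c1 [[318.9 189.5]]
c2 [[151.6 189.5]]
```

View pics/w1.png

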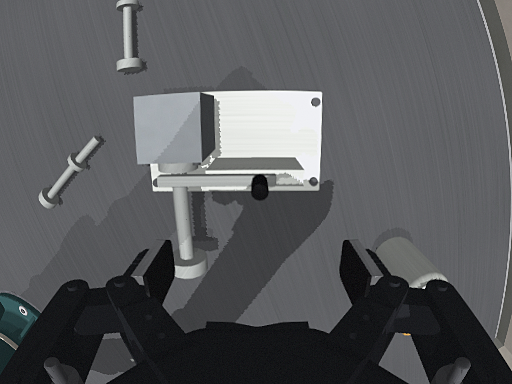

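The wrist view shows the fixture close to where I predicted it: block corners near (137,163) and (214,163), knob at (260,187), disc at (189,268). I refine the fit from crops.

```bash
python3 - <<'E'
import cv2
im=cv2.imread("pics/w1.png"); cv2.imwrite("pics/w1c.png",cv2.resize(im[80:290,125:335],None,fx=3.8,fy=2.8*1,interpolation=cv2.INTER_CUBIC)) if 0 else cv2.imwrite("pics/w1c.png",cv2.resize(im[80:200,125:325],None,fx=4,fy=4,interpolation=cv2.INTER_CUBIC))
cv2.imwrite("pics/w1d.png",cv2.resize(im[150:290,140:280],None,fx=4,fy=4,interpolation=cv2.INTER_CUBIC))
E
```

```text
(no output)
```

View pics/w1c.png

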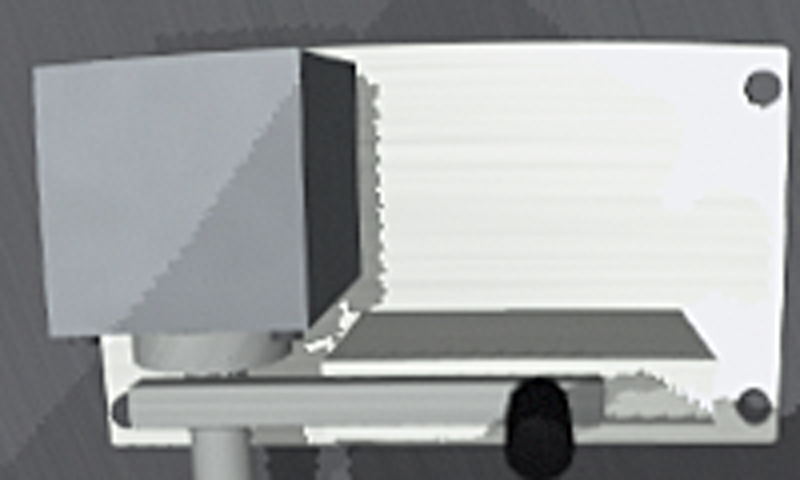

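View pics/w1d.png

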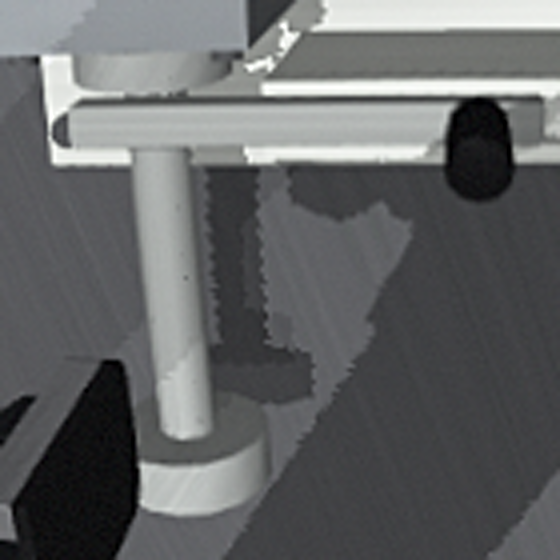

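```bash
python3 - <<'E'
from h import *
from bench import *
cm=camera_model("wrist"); cm=dict(cm,T=np.load("w1T.npy"))
L=np.array([(-30,0,95),(30,0,95),(30,60,95),(-30,60,95),(150,65,12),(150,-50,12),(-50,-50,12)])/1000
px=np.array([(137,163.6),(201.6,162.9),(199.9,92.4),(133.2,96.7),(321.9,91.7),(319.1,190.4),(153.1,190.7)])
s=least_squares(lambda p:(proj(pose(p,L),cm,True)-px).ravel(),F); print(s.x,s.fun.reshape(-1,2).round(1).tolist())
W=s.x
k=ray((260,192),cm,.123,True)
print("knob top",k); c,sn=np.cos(W[2]),np.sin(W[2]); d=k[:2]-W[:2]; print("in fix",c*d[0]+sn*d[1],-sn*d[0]+c*d[1])
# top: refit of the spindle shaft midline at disc inner: 
st=r.observe();print(st["position"])
for n,f in(("W",W),("F",F),("mean",(W+F)/2)):
    t=pose(f,[(.0795,-.019,0)])[0];print(n,t,step(st,[t[0],t[1],.094],f[2]))
E
```

```text
[ 0.50584205  0.21876545 -0.32699068] [[0.3, 0.3], [0.3, -0.5], [-0.2, -0.4], [0.1, 0.1], [0.4, -0.3], [-0.1, 0.4], [-1.1, 0.8]]
knob top [0.57517312 0.17582142 0.123     ]
in fix 0.07945082266812027 -0.01839979817089342
[0.57093146 0.16847059 0.20004197]
W [0.57502691 0.17523723 0.        ] ([1.7, -7.9, 106.0], [0.002, 0.0, -0.006])
F [0.57550978 0.17709474 0.        ] ([1.5, -9.8, 106.0], [0.002, 0.0, -0.002])
mean [0.57526848 0.1761659  0.        ] ([1.6, -8.9, 106.0], [0.002, 0.0, -0.004])
```

Emit:
{"fn": "arm_command", "kwargs": {"plan": [[[1.6, -8.9, 50], [0, 0, -0.003], 85], [[1.6, -8.9, 100], [0, 0, -0.003], 60], [[1.6, -8.9, 108], [0, 0, -0.003], 40], [[1.6, -8.9, 108], [0, 0, -0.003], 8], [[1.6, -8.9, 108], [0, 0, -0.003], 8], [[1.6, -8.9, 108], [0, 0, -0.003], 8], [[1.6, -8.9, 108], [0, 0, -0.003], 8], [[1.6, -8.9, 108], [0, 0, -0.003], 8]]}}

```text
time: 4.1
position: [0.5769, 0.178, 0.0943]
orientation: [-3.14, -0.003, -0.329]
contact_force: [-0.4, -1.0, 6.7]
width: 0.0122
```

```bash
python3 - <<'E'
from h import *
from bench import *
st=r.observe(); print(st)
E
```

```text
{'time': 4.1, 'qpos': array([-0.20747028,  0.63013424, -0.23638104,  1.97443016,  0.26337092,
        0.56326984, -0.95198828]), 'dq': array([ 0.00028039, -0.00124355, -0.00140657, -0.00092961, -0.00052258,
        0.00099312, -0.00143023]), 'joint_efforts': array([-7.79285934e-01, -4.53970098e+01, -2.61557825e+00, -1.18639237e+01,
       -7.35754939e-02, -5.08573260e-01,  4.16363924e-03]), 'position': array([0.5768629 , 0.17797706, 0.09426997]), 'orientation': array([-3.14048036e+00, -2.78500409e-03, -3.28546017e-01]), 'contact_force': array([-0.41692212, -0.97544001,  6.65453498]), 'moment': array([-0.25196484,  0.27896044, -0.02674732]), 'width': 0.012184326124516835}
```

Emit:
{"fn": "arm_command", "kwargs": {"plan": [[[12, 0, -1], [0, 0, 0], 8], [[24, 0, -1], [0, 0, 0], 8], [[36, 0, -1], [0, 0, 0], 8], [[44, 0, -1], [0, 0, 0], 8], [[44, 0, -1], [0, 0, 0], 8], [[44, 0, -1], [0, 0, 0], 8]]}}

```text
time: 4.85
position: [0.6195, 0.1636, 0.0943]
orientation: [-3.14, -0.003, -0.329]
contact_force: [1.5, -1.0, 5.3]
width: 0.0123
```

```bash
cat > fx.py <<'E'
from h import *
from bench import *
st=r.observe(); R=Ro.from_euler('xyz',st["orientation"]).as_matrix()
print(st["time"],st["position"].round(4),"F tool",(R.T@st["contact_force"]).round(1),"w",round(st["width"]*1e3,1))
W=np.array([.5058,.2188,-.327])
for n,f in(("W",W),("F",F)):
    d=st["position"][:2]-f[:2];c,s=np.cos(f[2]),np.sin(f[2]);print(n,"fixture xy",((c*d[0]+s*d[1])*1e3).round(1),((-s*d[0]+c*d[1])*1e3).round(1))
E
python3 fx.py
```

```text
4.85 [0.6195 0.1636 0.0943] F tool [ 1.8  0.5 -5.3] w 12.3
W fixture xy 125.4 -15.8
F fixture xy 125.5 -17.5
```

Emit:
{"fn": "arm_command", "kwargs": {"plan": [[[1, 0, 0], [0, 0, 0], 8], [[2, 0, 0], [0, 0, 0], 8], [[3, 0, 0], [0, 0, 0], 8], [[3, 0, 0], [0, 0, 0], 8]]}}

```text
time: 5.35
position: [0.6195, 0.1635, 0.0942]
orientation: [3.141, 0.001, -0.328]
contact_force: [-4.0, -0.6, 8.1]
width: 0.0125
```

```bash
python3 fx.py
```

```text
5.35 [0.6195 0.1635 0.0942] F tool [-3.6  1.9 -8.1] w 12.5
W fixture xy 125.4 -15.8
F fixture xy 125.5 -17.5
```

Emit:
{"fn": "arm_command", "kwargs": {"plan": [[[0, 0, 0], [0, 0, 0], 40], [[0, 0, 0], [0, 0, 0], 60], [[0, 0, -50], [0, 0, 0], 70], [[0, 0, -80], [0, 0, 0], 70], [[-60, 20, -80], [0, 0, 0], 70], [[-115, 42, -75], [0, 0, 0], 70], [[-125, 42, -65], [0, 0, 0], 70], [[-125, 42, -60], [0, 0, 0], 70], [[-125, 42, -60], [0, 0, 0], 70], [[-125, 42, -60], [0, 0, 0], 70]]}}

```text
time: 6.6
position: [0.4901, 0.1637, 0.1533]
orientation: [-3.14, -0.001, -0.329]
contact_force: [-0.6, 0.5, -0.2]
width: 0.0699
```

```bash
python3 fx.py; python3 - <<'E'
from h import *
from bench import *
st=r.observe(); cm=camera_model("wrist"); im=get_image("wrist"); np.save("w2T.npy",cm["T"]); cv2.imwrite("pics/w2.png",im[:,:,::-1])
print(st["orientation"])
im=get_image("top"); cv2.imwrite("pics/t2.png",cv2.resize(im[120:280,140:340],None,fx=4,fy=3.6)[:,:,::-1])
E
```

```text
6.6 [0.4901 0.1637 0.1533] F tool [-0.7 -0.2  0.2] w 69.9
W fixture xy 2.9 -57.2
F fixture xy 3.1 -59.4
[-3.14045664e+00 -1.16879983e-03 -3.29168396e-01]
```

View pics/w2.png

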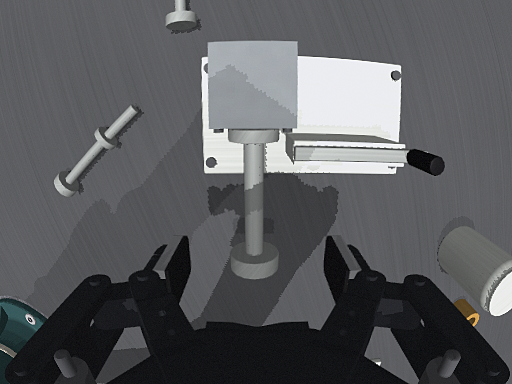

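View pics/t2.png

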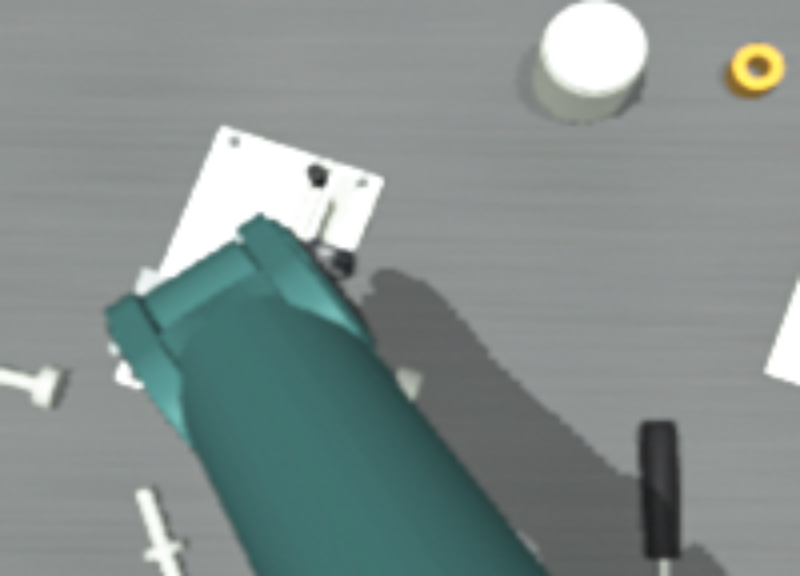

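The wrist view shows the keeper clear, with the knob at (425,162) and the shaft running from (255,145) to (254,245). I fit the shaft axis from its edges, and the fixture again from this closer view.

```bash
python3 - <<'E'
from h import *
from bench import *
cm=dict(camera_model("wrist"),T=np.load("w2T.npy"))
st=r.observe(); W=np.array([.5058,.2188,-.327])
g=cv2.cvtColor(cv2.imread("pics/w2.png"),cv2.COLOR_BGR2GRAY).astype(int)
for row in (185,200,215,230): print(row,g[row,236:274].tolist())
im=cv2.imread("pics/w2.png");cv2.imwrite("pics/w2c.png",cv2.resize(im[30:185,195:410],None,fx=3.7,fy=3.7,interpolation=cv2.INTER_CUBIC))
E
```

```text
185 [59, 51, 60, 62, 62, 55, 53, 51, 94, 129, 138, 148, 156, 164, 174, 178, 183, 121, 95, 99, 102, 102, 103, 101, 98, 96, 86, 70, 60, 65, 66, 64, 62, 63, 61, 65, 65, 64]
200 [60, 61, 65, 63, 66, 66, 63, 64, 71, 87, 94, 94, 99, 101, 106, 107, 107, 110, 107, 106, 105, 105, 102, 103, 97, 93, 86, 69, 64, 62, 60, 62, 63, 61, 64, 64, 65, 60]
215 [99, 101, 90, 82, 70, 63, 61, 58, 65, 84, 92, 106, 116, 122, 128, 129, 126, 129, 128, 129, 127, 125, 120, 116, 111, 107, 97, 70, 61, 61, 64, 62, 60, 63, 62, 64, 60, 63]
230 [55, 51, 54, 56, 51, 53, 52, 50, 52, 85, 99, 107, 113, 120, 125, 126, 124, 126, 129, 128, 128, 124, 121, 116, 113, 107, 96, 64, 51, 53, 52, 53, 53, 55, 53, 52, 52, 64]
```

View pics/w2c.png

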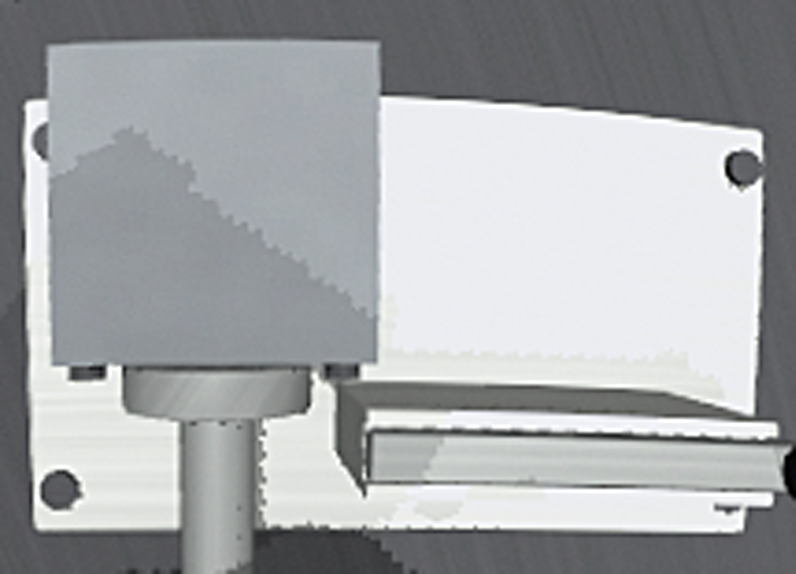

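```bash
python3 - <<'E'
from h import *
from bench import *
cm=dict(camera_model("wrist"),T=np.load("w2T.npy"))
st=r.observe(); W=np.array([.5058,.2188,-.327])
q=lambda x,y:(x/3.7+195-.36,y/3.7+30-.36)
L=np.array([(-30,0,95),(30,0,95),(30,60,95),(-30,60,95),(150,65,12),(150,-50,12),(-50,-50,12),(-50,65,12)])/1000
px=np.array([q(52,364),q(378,363),q(380,42),q(48,45),q(764,131),q(742,530),q(35,529),q(25,101)])
s=least_squares(lambda p:(proj(pose(p,L),cm,True)-px).ravel(),W); print(s.x,s.fun.reshape(-1,2).round(1).tolist())
R=Ro.from_euler('xyz',st["orientation"]).as_matrix()
for c,rw in((253.3,185),(253.6,200),(253.6,215),(253.7,230)):
    p=ray((c,rw),cm,.064,True); print("tool",(R.T@(p-st["position"])*1e3).round(1))
V=s.x
for f in (V,W,F):
    t=pose(f,[(0.0004,-.058,.046)])[0]; print(f.round(4),t.round(4),step(st,t,f[2]))
# disc centre z check: droop
print(proj(pose(V,[(0,-.058,.065),(0,-.108,.065),(0,-.124,.043)]),cm,True))
E
```

```text
[ 0.50602679  0.2196038  -0.32606171] [[-0.1, 0.3], [0.2, 0.1], [-0.1, -0.1], [0.1, -0.2], [0.3, -0.6], [0.9, 0.9], [-0.5, 0.7], [-0.6, -0.9]]
tool [ -2.6 -10.   89.3]
tool [-2.4  2.8 89.3]
tool [-2.5 15.9 89.3]
tool [-2.4 29.6 89.3]
[ 0.506   0.2196 -0.3261] [0.4878 0.1645 0.046 ] ([-2.0, -0.3, 107.3], [-0.001, -0.001, -0.003])
[ 0.5058  0.2188 -0.327 ] [0.4875 0.1637 0.046 ] ([-2.0, 0.5, 107.3], [-0.001, -0.001, -0.002])
[ 0.5065  0.2209 -0.331 ] [0.488  0.1659 0.046 ] ([-2.2, -1.7, 107.3], [-0.001, -0.001, 0.002])
[[253.64077054 196.71438575]
 [254.04925392 251.334228  ]
 [254.3339577  255.37210119]]
```

Emit:
{"fn": "arm_command", "kwargs": {"plan": [[[-2.4, 0, 40], [0, 0, 0], 70], [[-2.4, 0, 80], [0, 0, 0], 60], [[-2.4, 0, 102], [0, 0, 0], 50], [[-2.4, 0, 107], [0, 0, 0], 40], [[-2.4, 0, 107], [0, 0, 0], 40], [[-2.4, 0, 107], [0, 0, 0], 40]]}}

```text
time: 7.45
position: [0.4868, 0.1645, 0.0472]
orientation: [-3.14, -0.002, -0.328]
contact_force: [0.7, -0.2, 0.6]
width: 0.0398
```

```bash
python3 fx.py; python3 - <<'E'
from h import *
from bench import *
st=r.observe(); cm=camera_model("wrist"); im=get_image("wrist"); np.save("w3T.npy",cm["T"]); cv2.imwrite("pics/w3.png",im[:,:,::-1])
print(st["orientation"])
E
```

```text
7.45 [0.4868 0.1645 0.0472] F tool [ 0.8 -0.  -0.6] w 39.8
W fixture xy -0.6 -57.5
F fixture xy -0.3 -59.7
[-3.14018481e+00 -1.56515397e-03 -3.28227015e-01]
```

View pics/w3.png

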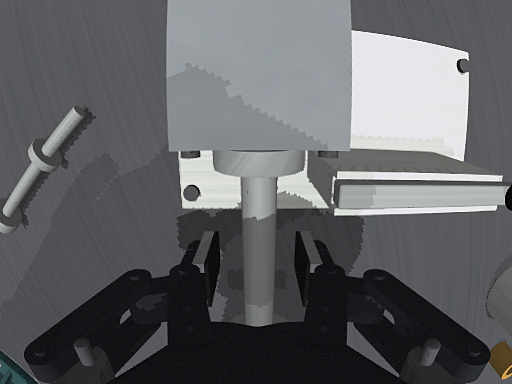

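```bash
python3 - <<'E'
from h import *
from bench import *
cm=dict(camera_model("wrist"),T=np.load("w3T.npy")); st=r.observe()
R=Ro.from_euler('xyz',st["orientation"]).as_matrix()
g=cv2.GaussianBlur(cv2.cvtColor(cv2.imread("pics/w3.png"),cv2.COLOR_BGR2GRAY),(1,5),0).astype(float)
for row in (215,225,235,245,255,265,280,300):
    v=g[row,225:295]; d=np.diff(v); a=d[:30].argmax(); b=30+d[30:].argmin()
    sub=lambda d,i:i+ (abs(d[i+1])-abs(d[i-1]))/(abs(d[i-1])+abs(d[i])+abs(d[i+1]))
    l,rr=225.5+sub(d,a),225.5+sub(d,b); c=(l+rr)/2
    print(row,round(l,1),round(rr,1),"c",round(c,2),"tool",(R.T@(ray((c,row),cm,.0645,True)-st["position"])*1e3).round(1))
E
```

```text
215 241.7 269.2 c 255.45 tool [ -1.  -24.2 -17.2]
225 241.7 275.4 c 258.53 tool [  0.4 -19.3 -17.2]
235 241.9 275.2 c 258.59 tool [  0.5 -14.3 -17.2]
245 242.6 274.6 c 258.57 tool [  0.5  -9.1 -17.2]Traceback (most recent call last):
  File "<stdin>", line 9, in <module>
  File "<stdin>", line 8, in <lambda>
IndexError: index 69 is out of bounds for axis 0 with size 69
```

Emit:
{"fn": "arm_command", "kwargs": {"plan": [[[0.7, 0, 1], [0, 0, 0], 40], [[0.7, 0, 1], [0, 0, 0], 26], [[0.7, 0, 1], [0, 0, 0], 26], [[0.7, 0, 1], [0, 0, 0], 10], [[0.7, 0, 1], [0, 0, 0], 10], [[0.7, 0, 1], [0, 0, 0], 10], [[0.7, 0, 1], [0, 0, 0], 10]]}}

```text
time: 8.38
position: [0.4869, 0.1639, 0.0454]
orientation: [-3.141, -0.001, -0.328]
contact_force: [1.0, -0.6, 4.3]
width: 0.014
```

```bash
python3 fx.py; python3 - <<'E'
from bench import *
import cv2
print(r.observe()["orientation"],r.observe()["moment"])
im=get_image("wrist"); cv2.imwrite("pics/w4.png",im[:,:,::-1])
E
```

```text
8.375 [0.4869 0.1639 0.0454] F tool [ 1.2  0.2 -4.3] w 14.0
W fixture xy -0.3 -58.1
F fixture xy -0.0 -60.3
[-3.14144083e+00 -5.14469359e-04 -3.28269688e-01] [-0.16925917 -0.08054089 -0.01109814]
```

View pics/w4.png

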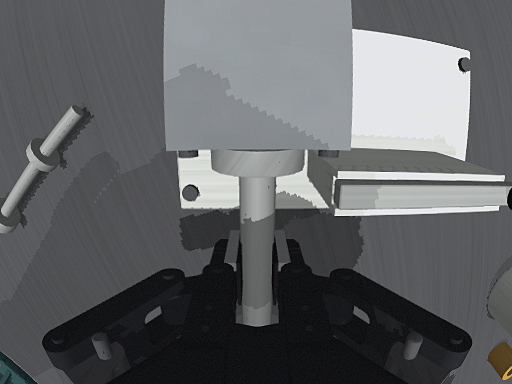

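Emit:
{"fn": "arm_command", "kwargs": {"plan": [[[0, 2, -0.3], [0, 0, 0], 10], [[0, 5, -0.6], [0, 0, 0], 10], [[0, 9, -0.8], [0, 0, 0], 10], [[0, 13, -0.8], [0, 0, 0], 10], [[0, 17, -0.8], [0, 0, 0], 10], [[0, 17, -0.8], [0, 0, 0], 10]]}}

```text
time: 9.18
position: [0.4799, 0.1459, 0.0457]
orientation: [3.138, 0.002, -0.329]
contact_force: [0.8, -1.8, -3.5]
width: 0.014
```

```bash
python3 fx.py; python3 - <<'E'
from bench import *
import cv2
print(r.observe()["orientation"],r.observe()["moment"])
im=get_image("wrist"); cv2.imwrite("pics/w5.png",im[:,:,::-1])
E
```

```text
9.175 [0.4799 0.1459 0.0457] F tool [1.4 1.4 3.5] w 14.0
W fixture xy -1.1 -77.3
F fixture xy -0.8 -79.5
[ 3.13828740e+00  1.59555185e-03 -3.29477038e-01] [-0.36657823 -0.24089639 -0.08862285]
```

View pics/w5.png

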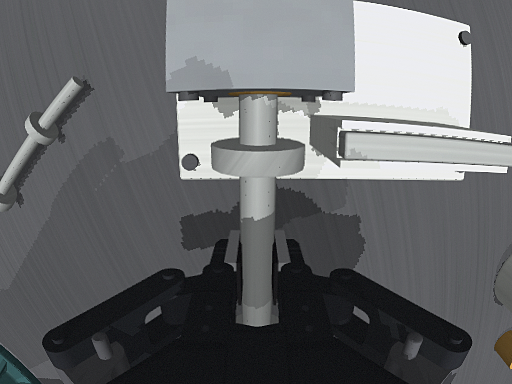

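Emit:
{"fn": "arm_command", "kwargs": {"plan": [[[0.4, 4, 0], [0, 0, 0], 10], [[0.7, 8, 0], [0, 0, 0], 10], [[1, 12, 0], [0, 0, 0], 10], [[1, 16, 0], [0, 0, 0], 10], [[1, 19, 0], [0, 0, 0], 10], [[1, 19, 0], [0, 0, 0], 10]]}}

```text
time: 9.98
position: [0.4755, 0.1291, 0.046]
orientation: [3.141, 0.001, -0.328]
contact_force: [-0.5, -0.3, -5.1]
width: 0.0145
```

```bash
python3 fx.py; python3 -c "
from bench import *
print(r.observe()['orientation'],r.observe()['moment'])"
```

```text
9.975 [0.4755 0.1291 0.046 ] F tool [-0.4  0.5  5.2] w 14.5
W fixture xy 0.1 -94.7
F fixture xy 0.5 -96.9
[ 3.14073985e+00  5.48583033e-04 -3.28298456e-01] [-0.05992805  0.10606571 -0.00835655]
```

Emit:
{"fn": "arm_command", "kwargs": {"plan": [[[0.2, 4, 0], [0, 0, 0], 10], [[0.3, 9, 0], [0, 0, 0], 10], [[0.3, 14, 0], [0, 0, 0], 10], [[0.3, 19, 0], [0, 0, 0], 10], [[0.3, 24, 0], [0, 0, 0], 10], [[0.3, 29, 0], [0, 0, 0], 10], [[0.3, 34, 0], [0, 0, 0], 10], [[0.3, 39, 0], [0, 0, 0], 10], [[0.3, 44, 0], [0, 0, 0], 10], [[0.3, 44, 0], [0, 0, 0], 10]]}}

```text
time: 11.22
position: [0.4617, 0.0872, 0.046]
orientation: [3.141, 0.0, -0.329]
contact_force: [-0.0, 0.5, -4.2]
width: 0.0141
```

```bash
python3 fx.py; python3 - <<'E'
from bench import *
import cv2
print(r.observe()["orientation"],r.observe()["moment"])
im=get_image("wrist"); cv2.imwrite("pics/w6.png",im[:,:,::-1])
E
```

```text
11.225 [0.4617 0.0872 0.046 ] F tool [-0.2 -0.5  4.2] w 14.1
W fixture xy 0.5 -138.8
F fixture xy 1.1 -141.0
[ 3.14099823e+00  3.15553419e-04 -3.28849348e-01] [-2.80480459e-02 -8.45355902e-05 -1.99158546e-02]
```

View pics/w6.png

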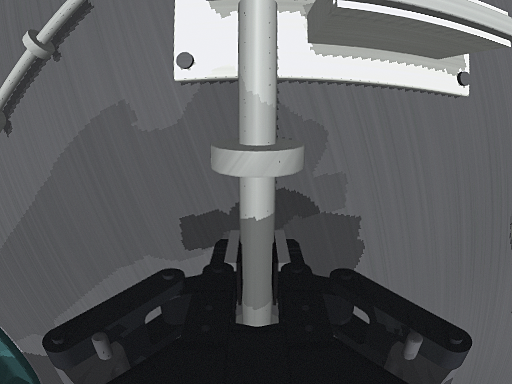

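Emit:
{"fn": "arm_command", "kwargs": {"plan": [[[0, 8, -20], [0, 0, 0], 10], [[0, 15, -60], [0, 0, 0], 10], [[5, 20, -110], [0, 0, 0], 10], [[30, 60, -120], [0, 0, 0.008], 10], [[55, 110, -120], [0, 0, 0.008], 10], [[80, 165, -120], [0, 0, 0.008], 10], [[105, 220, -120], [0, 0, 0.008], 10], [[130, 270, -120], [0, 0, 0.008], 10], [[145, 300, -115], [0, 0, 0.008], 10], [[145, 304, -110], [0, 0, 0.008], 10], [[145, 304, -110], [0, 0, 0.008], 10], [[145, 304, -110], [0, 0, 0.008], 10]]}}

```text
time: 12.78
position: [0.5013, -0.2446, 0.156]
orientation: [-3.141, 0.001, -0.333]
contact_force: [0.1, 0.5, -4.5]
width: 0.0141
```

```bash
python3 - <<'E'
from h import *
from bench import *
st=r.observe(); cm=camera_model("wrist"); im=get_image("wrist"); np.save("w7T.npy",cm["T"]); cv2.imwrite("pics/w7.png",im[:,:,::-1])
print(st["position"],st["orientation"],st["contact_force"],st["width"])
L=np.array([(45,80,10),(45,-80,10),(-45,-80,10),(-45,80,10),(20,61,74),(-20,61,74),(20,65,74)])/1000
print(proj(pose(C,L),cm,True).round(1).tolist(), step(st,np.r_[pose(C,[(0,-.0275,.046)])[0]],C[2]))
im=get_image("scene"); cv2.imwrite("pics/s7.png",cv2.resize(im[190:330,80:280],None,fx=4,fy=4)[:,:,::-1])
E
```

```text
[ 0.50129613 -0.24463879  0.15595087] [-3.14072133e+00  8.22733244e-04 -3.33217668e-01] [ 0.14123072  0.46551972 -4.53211132] 0.014142680526241042
[[305.2, 75.5], [300.0, 230.9], [215.6, 230.7], [211.5, 75.1], [285.6, 90.3], [231.9, 90.0], [285.6, 85.0]] ([0.8, 3.6, 109.9], [-0.001, 0.001, 0.003])
```

View pics/w7.png

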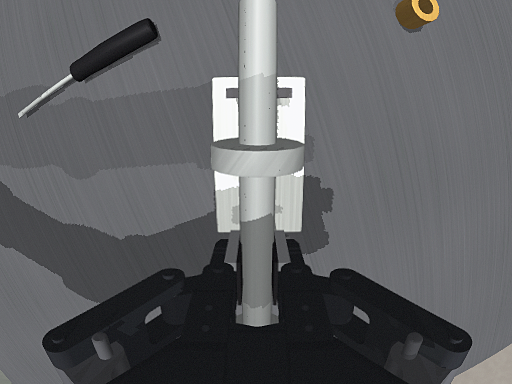

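View pics/s7.png

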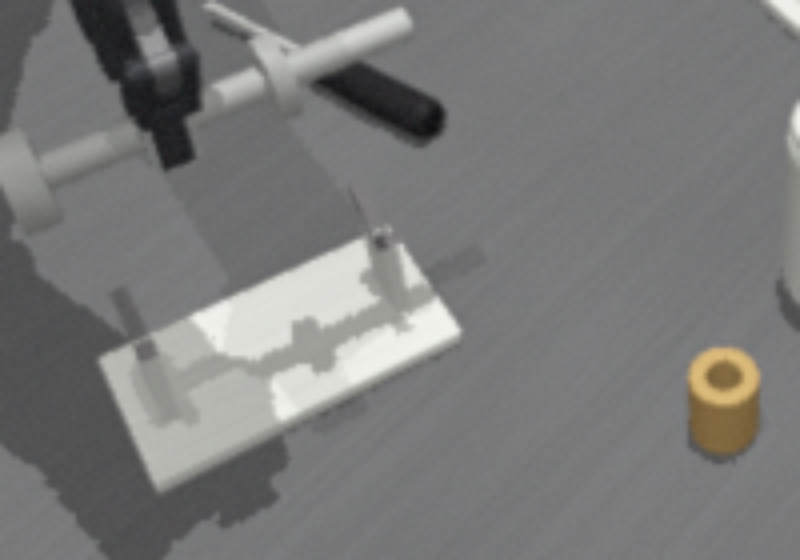

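```bash
python3 - <<'E'
import cv2
im=cv2.imread("pics/w7.png");cv2.imwrite("pics/w7c.png",cv2.resize(im[68:244,190:330],None,fx=4,fy=3.4,interpolation=cv2.INTER_CUBIC))
E
```

```text
(no output)
```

View pics/w7c.png

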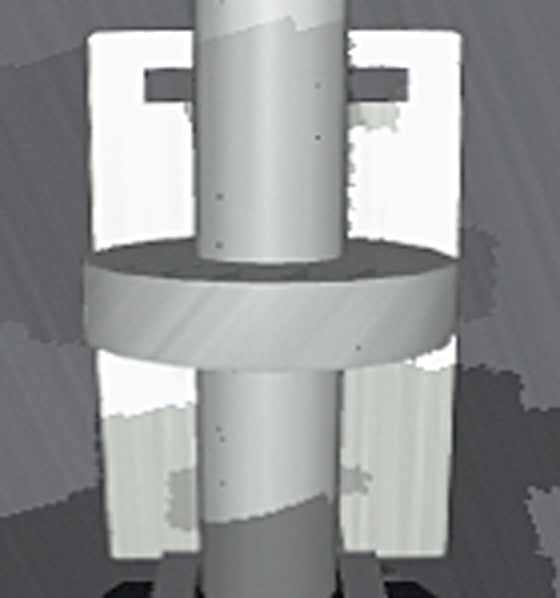

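```bash
python3 - <<'E'
from h import *
from bench import *
cm=dict(camera_model("wrist"),T=np.load("w7T.npy")); st=r.observe()
q=lambda x,y:(x/4+190-.375,y/3.4+68-.35)
L=np.array([(45,80,10),(45,-80,10),(-45,-80,10),(-45,80,10)])/1e3
px=np.array([q(462,32),q(446,557),q(111,557),q(89,32)])
s=least_squares(lambda p:(proj(pose(p,L),cm,True)-px).ravel(),C);V=s.x;print(V,s.fun.reshape(-1,2).round(1).tolist())
L2=np.array([(25,65,74),(25,57,74),(-25,57,74),(-25,65,74)])/1e3; px2=np.array([q(408,69),q(408,101),q(145,101),q(145,69)])
print("rest resid",(proj(pose(V,L2),cm,True)-px2).round(1).tolist())
s2=least_squares(lambda p:(proj(pose(p,np.r_[L,L2]),cm,True)-np.r_[px,px2]).ravel(),C);print(s2.x,s2.fun.reshape(-1,2).round(1).tolist())
R=Ro.from_euler('xyz',st["orientation"]).as_matrix()
for p in (q(272,262),q(270,110),q(270,30),q(269,390),q(268,560)):
    print("shaft tool",(R.T@(ray(p,cm,.175,True)-st["position"])*1e3).round(1))
print(st["position"],st["orientation"])
for f in (V,s2.x,C,(V+C)/2):
    t=pose(f,[(0,-.0275,.046)])[0];print(t.round(4),step(st,t,f[2]))
E
```

```text
[ 0.51022988 -0.22376811 -0.32858538] [[0.3, -0.6], [0.1, 0.3], [-0.3, 0.7], [-0.1, -0.3]]
rest resid [[1.0, -1.2], [1.0, -0.1], [-0.1, 0.1], [-0.2, -1.0]]
[ 0.50997096 -0.2239652  -0.32795784] [[0.1, -0.3], [-0.0, 0.5], [-0.4, 1.0], [-0.4, 0.0], [0.7, -0.8], [0.7, 0.2], [-0.4, 0.5], [-0.5, -0.6]]
shaft tool [ -0.5 -56.4 -18.7]
shaft tool [ -0.7 -75.1 -18.7]
shaft tool [ -0.7 -85.  -18.7]
shaft tool [ -0.8 -40.1 -18.7]
shaft tool [ -0.9 -16.6 -18.8]
[ 0.50162116 -0.24499913  0.15623875] [-3.14108710e+00  8.18765117e-06 -3.33308429e-01]
[ 0.5014 -0.2498  0.046 ] ([1.3, 4.7, 110.2], [-0.001, 0.0, -0.005])
[ 0.5011 -0.25    0.046 ] ([1.2, 4.9, 110.2], [-0.001, 0.0, -0.005])
[ 0.5008 -0.2482  0.046 ] ([0.3, 3.3, 110.2], [-0.001, 0.0, 0.003])
[ 0.5011 -0.249   0.046 ] ([0.8, 4.0, 110.2], [-0.001, 0.0, -0.001])
```

Emit:
{"fn": "arm_command", "kwargs": {"plan": [[[0.8, 4, 20], [0, 0, 0], 10], [[1.5, 4.5, 40], [0, 0, 0], 10], [[1.5, 4.5, 58], [0, 0, 0], 10], [[1.5, 4.5, 74], [0, 0, 0], 10], [[1.5, 4.5, 88], [0, 0, 0], 10], [[1.5, 4.5, 97], [0, 0, 0], 10], [[1.5, 4.5, 102], [0, 0, 0], 10], [[1.5, 4.5, 104], [0, 0, 0], 10], [[1.5, 4.5, 104], [0, 0, 0], 10]]}}

```text
time: 14.0
position: [0.5015, -0.2515, 0.0522]
orientation: [3.142, -0.0, -0.336]
contact_force: [-0.7, -0.1, -4.4]
width: 0.0138
```

```bash
python3 - <<'E'
from h import *
from bench import *
st=r.observe(); im=get_image("wrist"); cv2.imwrite("pics/w8.png",im[:,:,::-1])
im=get_image("scene"); cv2.imwrite("pics/s8.png",cv2.resize(im[190:330,80:280],None,fx=4,fy=4)[:,:,::-1])
print(st["position"],st["orientation"],st["contact_force"],st["moment"],st["width"])
E
```

```text
[ 0.50151739 -0.25147848  0.05221267] [ 3.14156841e+00 -4.85815166e-04 -3.35980261e-01] [-0.71918691 -0.13473147 -4.38789715] [ 0.02886774 -0.01850001 -0.0031841 ] 0.01378812233603592
```

View pics/w8.png

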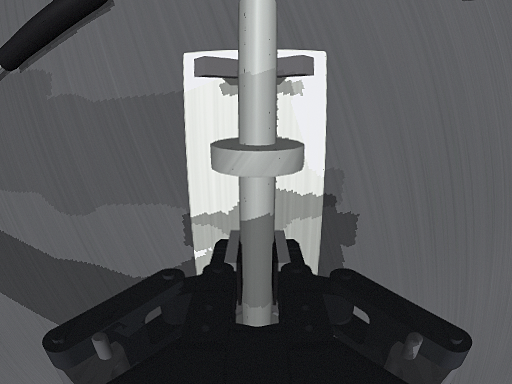

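View pics/s8.png

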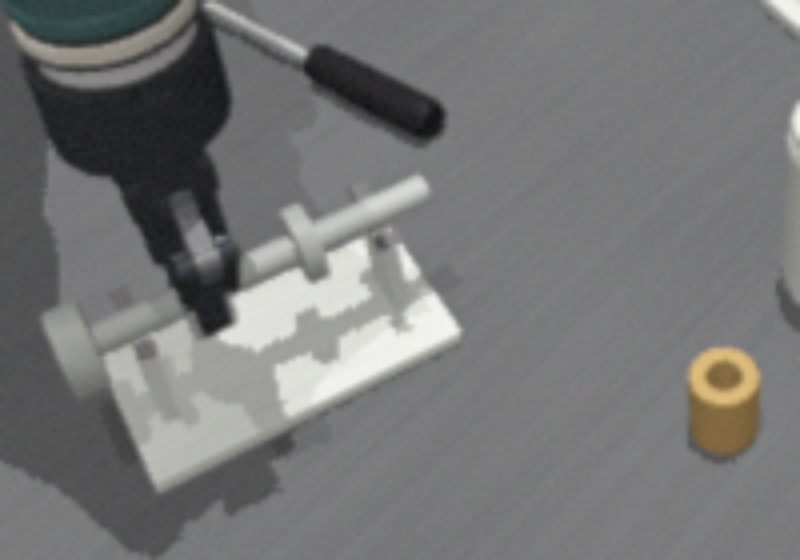

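```bash
python3 - <<'E'
import cv2
im=cv2.imread("pics/w8.png");cv2.imwrite("pics/w8c.png",cv2.resize(im[0:110,175:335],None,fx=5,fy=5,interpolation=cv2.INTER_CUBIC))
E
```

```text
(no output)
```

View pics/w8c.png

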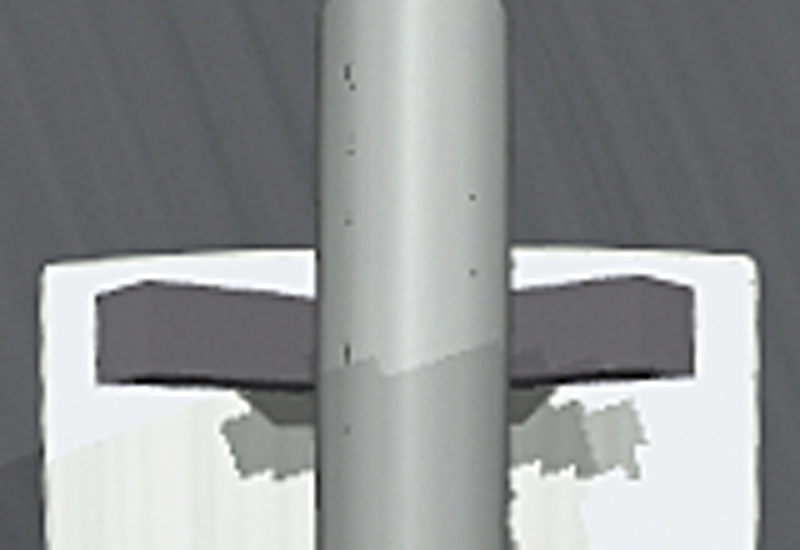

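Emit:
{"fn": "arm_command", "kwargs": {"plan": [[[-0.6, 0, 0], [0, 0, -0.002], 10], [[-1.1, 0, 1], [0, 0, -0.004], 10], [[-1.1, 0, 2], [0, 0, -0.004], 10], [[-1.1, 0, 3], [0, 0, -0.004], 10], [[-1.1, 0, 4], [0, 0, -0.004], 10], [[-1.1, 0, 4], [0, 0, -0.004], 10]]}}

```text
time: 14.85
position: [0.5013, -0.2513, 0.0487]
orientation: [3.141, -0.002, -0.332]
contact_force: [1.1, -0.4, 2.5]
width: 0.0139
```

```bash
cat > o.py <<'E'
from h import *
from bench import *
st=r.observe(); R=Ro.from_euler('xyz',st["orientation"]).as_matrix()
print(st["time"],st["position"].round(4),st["orientation"].round(4),"Ftool",(R.T@st["contact_force"]).round(1),"Mtool",(R.T@st["moment"]).round(2),st["width"])
E
python3 o.py
```

```text
14.85 [ 0.5013 -0.2513  0.0487] [ 3.1415e+00 -2.1000e-03 -3.3170e-01] Ftool [ 1.2 -0.  -2.5] Mtool [-0.19  0.18 -0.07] 0.013884901330278723
```

Emit:
{"fn": "arm_command", "kwargs": {"plan": [[[0.5, 0, 0.5], [0, 0, 0], 10], [[0.5, 0, 1], [0, 0, 0], 10], [[0.5, 0, 1.5], [0, 0, 0], 10], [[0.5, 0, 1.5], [0, 0, 0], 10]]}}

```text
time: 15.35
position: [0.5014, -0.2514, 0.0484]
orientation: [3.141, -0.001, -0.332]
contact_force: [-1.2, 0.5, 15.4]
width: 0.0138
```

```bash
python3 o.py; python3 - <<'E'
from bench import *
import cv2
im=get_image("wrist"); cv2.imwrite("pics/w9.png",cv2.resize(im[0:110,175:335],None,fx=5,fy=5,interpolation=cv2.INTER_CUBIC)[:,:,::-1])
im=get_image("scene"); cv2.imwrite("pics/s9.png",cv2.resize(im[220:320,90:210],None,fx=6,fy=6,interpolation=cv2.INTER_CUBIC)[:,:,::-1])
E
```

```text
15.35 [ 0.5014 -0.2514  0.0484] [ 3.1407e+00 -1.5000e-03 -3.3160e-01] Ftool [ -1.3  -0.1 -15.4] Mtool [-0.12 -0.38 -0.02] 0.013840509742385708
```

View pics/w9.png

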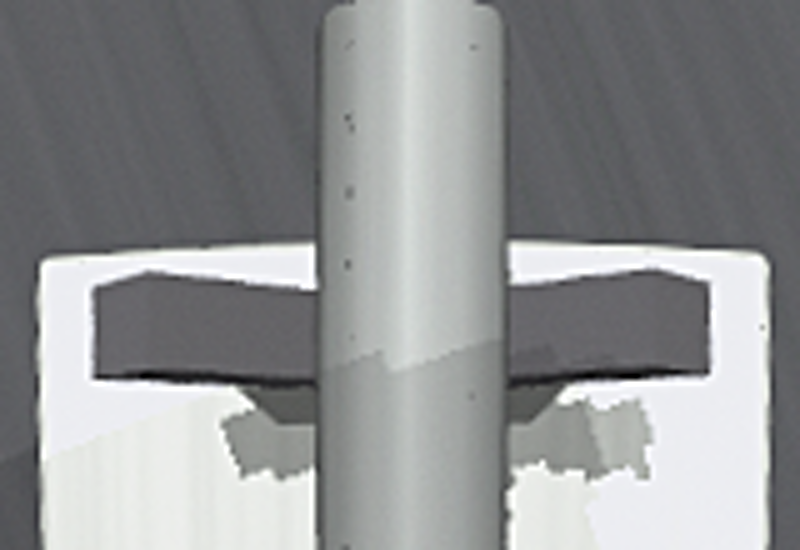

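View pics/s9.png

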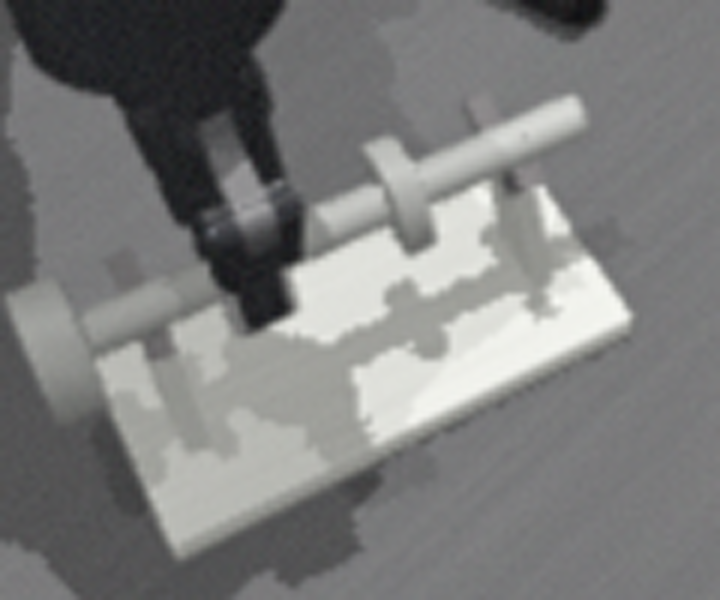

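Emit:
{"fn": "arm_command", "kwargs": {"plan": [[[0, 0, -0.8], [0, 0, 0], 10], [[0, 0, -0.8], [0, 0, 0], 10], [[0, 0, -0.8], [0, 0, 0], 16], [[0, 0, -0.8], [0, 0, 0], 20], [[0, 0, -0.8], [0, 0, 0], 26], [[0, 0, -0.8], [0, 0, 0], 34], [[0, 0, -0.8], [0, 0, 0], 40]]}}

```text
time: 16.32
position: [0.5006, -0.2512, 0.0472]
orientation: [-3.142, 0.0, -0.332]
contact_force: [-0.0, -0.2, -0.2]
width: 0.0402
```

```bash
python3 o.py; python3 - <<'E'
from bench import *
import cv2
im=get_image("wrist"); cv2.imwrite("pics/w10.png",im[:,:,::-1])
E
```

```text
16.325 [ 0.5006 -0.2512  0.0472] [-3.1416e+00  4.0000e-04 -3.3200e-01] Ftool [0.1 0.2 0.2] Mtool [ 0.05 -0.02  0.02] 0.04022253563442582
```

View pics/w10.png

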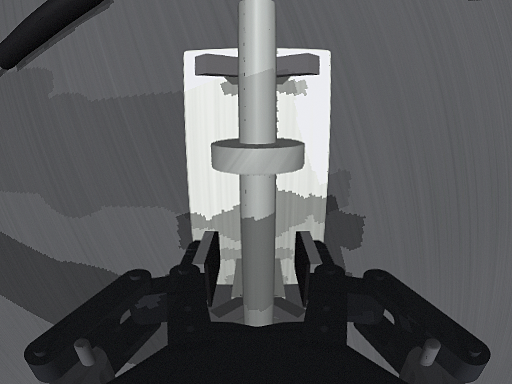

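Emit:
{"fn": "arm_command", "kwargs": {"plan": [[[0, 0, -15], [0, 0, 0], 50], [[0, 0, -50], [0, 0, 0], 60], [[0, 0, -100], [0, 0, 0], 60], [[0, 0, -150], [0, 0, 0], 60], [[0, 60, -180], [0, 0, 0], 60], [[0, 80, -180], [0, 0, 0], 60], [[0, 80, -180], [0, 0, 0], 60]]}}

```text
time: 17.25
position: [0.4734, -0.3295, 0.2287]
orientation: [3.14, -0.002, -0.337]
contact_force: [-0.6, 0.3, 0.6]
width: 0.0599
```

```bash
python3 o.py; python3 - <<'E'
from bench import *
import cv2,numpy as np
cm=camera_model("wrist");np.save("w11T.npy",cm["T"])
im=get_image("wrist"); cv2.imwrite("pics/w11.png",im[:,:,::-1])
im=get_image("scene"); cv2.imwrite("pics/s11.png",im[:,:,::-1]); cv2.imwrite("pics/s11c.png",cv2.resize(im[220:320,90:210],None,fx=6,fy=6,interpolation=cv2.INTER_CUBIC)[:,:,::-1])
im=get_image("top"); cv2.imwrite("pics/t11.png",im[:,:,::-1])
E
```

```text
17.25 [ 0.4734 -0.3295  0.2287] [ 3.1398e+00 -1.6000e-03 -3.3710e-01] Ftool [-0.7 -0.1 -0.6] Mtool [-0.   -0.01 -0.01] 0.059882172176744825
```

View pics/w11.png

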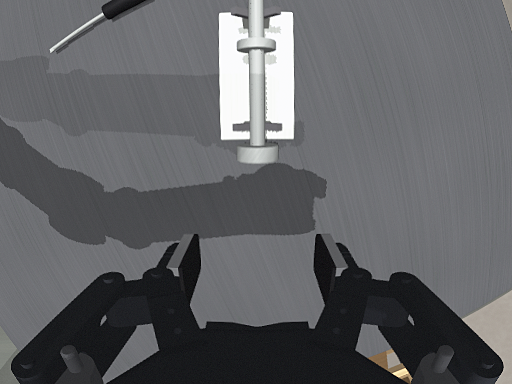

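View pics/s11c.png

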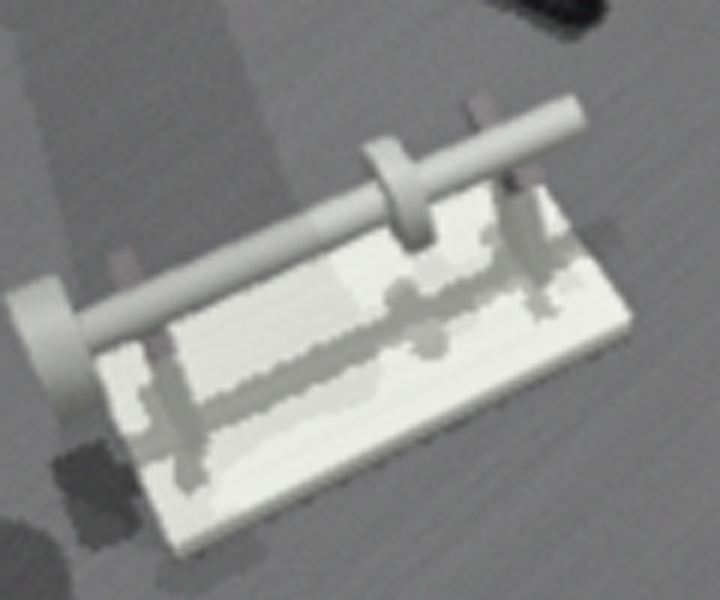

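View pics/t11.png

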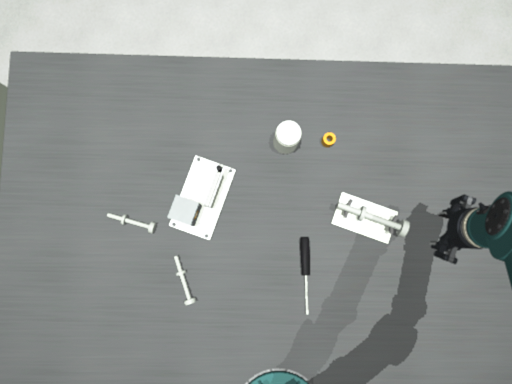

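View pics/s11.png

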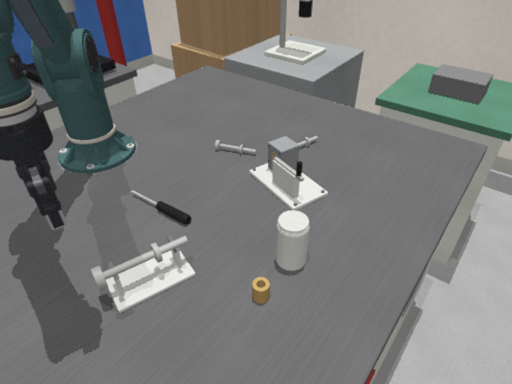

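```bash
python3 - <<'E'
from h import *
from bench import *
V=np.array([.5100,-.2238,-.3290])
def loc(p,f):
    d=p[:2]-f[:2];c,s=np.cos(f[2]),np.sin(f[2]);return ((c*d[0]+s*d[1])*1e3).round(1),((-s*d[0]+c*d[1])*1e3).round(1)
cm=dict(camera_model("wrist"),T=np.load("w11T.npy"));t=camera_model("top")
print("collar inner (want y31)",loc(ray((256.5,39),cm,.085,True),V))
print("disc inner (want y-77)",loc(ray((257.5,146),cm,.087,True),V))
print("shaft",[loc(ray(p,cm,.068,True),V) for p in((257.5,70),(257.5,110),(258,135))])
print("knob top",loc(ray((219.5,169),t,.123),F))
P=pose(C,[(0,.091,.065),(0,-.093,.065)]);print("expected tail/disc-end top",proj(P,t).round(1).tolist(),"scene",proj(P,camera_model("scene")).round(1).tolist())
E
```

```text
collar inner (want y31) (np.float64(0.3), np.float64(26.5))
disc inner (want y-77) (np.float64(0.3), np.float64(-77.7))
shaft [(np.float64(1.0), np.float64(-2.2)), (np.float64(0.7), np.float64(-43.2)), (np.float64(1.0), np.float64(-68.9))]
knob top (np.float64(121.8), np.float64(-22.6))
expected tail/disc-end top [[336.6, 204.0], [404.4, 229.2]] scene [[187.7, 238.0], [96.6, 278.1]]
```

```bash
python3 -c "
from bench import *
print(r.job_done())"
```

```text
the job is handed in; nothing more can be done
None
```

The job is handed in at about 17.4 s of the 58 s allowed. The spindle lies in both V rests and the keeper is back at its stop; no verdict is reported on hand-in.

- **Keeper:** I gripped the black knob and slid it to the stop, where the arm's own position put it at fixture x of about 125 mm. Pushing a further 3 mm did not move it.
- **Drawing out:** I gripped the spindle at its grip point and drew it out about 80 mm in line with the bore. The measured sideways drift was about 1 mm and the force on the tool stayed below about 5 N.
- **Laying down:** I laid it in the cradle with about 20 N of contact. Then I eased off, released it and backed clear.

**Last checks:**
- The shaft measured within about 1 mm sideways of the cradle axis.
- Along the cradle, the disc face came within 1 mm of the central position. The collar read about 4.5 mm off, but that pixel was rough; both are well inside the 18 mm allowed.
- The tail end in the scene view matched the seated prediction to about 1 pixel.
- By eye, the can, screwdriver and bush stand where they started.

**Disagreements:**
- The top view alone put the knob at 122 mm rather than 125 mm. That is about one pixel off and still well past the 40 mm needed.
- The top and wrist cameras differed by about 2 mm on where the fixture and cradle stand. I used the wrist fit and, for the fixture, the feel of the stop.

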